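# Fit the vacuum filter tube into its push-fit port

### The job

Lay the thin grey tube in the two V-shaped saddles of the vacuum stand, plain end towards the port and still short of the seal, and let go of it. Then push it along into the push-fit port, past the seal until it bottoms, and swing the steel retaining bar fully across behind its square cap. Leave the thicker tube and the other things on the counter where they are.

Things in the scene. Friction and masses are not known exactly. Their poses are not given: they have to be found in the camera images.
- stand: Fixed vacuum port stand: aluminium base with two black V saddles and a grey port block. Origin: underside, centre line; +x = the way the tube is pushed, z up. Base 12 mm thick, 76 wide, x -110 to +105 mm, plus a foot under the bar's pivot (x -157 to -85, y 20 to 75). Block 60 wide, 73 high, x 45 to 85 mm, round gauge on top to 113 mm high.
- port_mouth (a point): Centre of the open mouth of the port's dark steel collar (29 mm outside, 19 mm opening), at x = 37 mm in the stand's frame, 45 mm above the counter; x axis = push direction.
- bore_end (a point): Centre of the floor of the 16.5 mm bore, at x = 75 mm in the stand's frame, 38 mm beyond port_mouth; the tube's plain end is here when bottomed. The seal (sprung rubber lugs) is at x = 60 mm; it takes about 5 to 18 N to push the tube through it and on to the floor, and the tube then stays.
- cradle (a point): Midway between the two V saddles on the axis of a tube lying in them, 45 mm up; x = -43 mm in the stand's frame, 80 mm before port_mouth; x axis = push direction. Saddles 12 mm long, centred at stand x = -104 and +18 mm, 45-degree flanks up to 50 mm above the counter, 36 mm wide, mouth 25 mm. Between them the tube is free on both sides above the base.
- tube_mid (a point): Centre of the thin grey plastic tube to fit: 200 mm long overall, 14 mm diameter, 30 to 65 g; x axis along it to the plain, tapered end. The other end has a black square cap (16 mm square, the last 12 mm), which stays outside, behind the saddles. It lies on the counter, axis about 8 mm up, left or right of the stand.
- tube_tip (a point): Centre of the plain end of the thin tube (tapered over its last 8 mm), +100 mm from tube_mid.
- tube_tail (a point): Centre of the end face of its square cap, -100 mm from tube_mid. When the tube has bottomed it is 125 mm behind the stand's origin.
- bar (a joint): Retaining bar's hinge, vertical axis at bar_pivot. 0 = open (bar points along the stand's -x, beside the tube's path); 1.57 = fully across (points along the stand's -y, 10 mm behind a bottomed tube's cap) and stops. Closes counter-clockwise from above, stays where left, about 1 N at the knob. Bar 78 mm long from the pivot, 8 thick, 13 high, centred 45 mm up.
- bar_pivot (a point): On the hinge axis of the bar at the bar's mid height: in the stand's frame x = -139, y = +60, z = 45 mm.
- bar_knob (a point): Centre of the upright round knob near the bar's free end: 11 mm diameter, 22 mm tall (top 74 mm above the counter), 70 mm from the pivot.
- thick_mid (a point): Centre of a thicker grey tube that does not belong here: 140 mm long, 24 mm diameter, black cap 26 mm square; lies on the counter on the other side of the stand. Leave it.
- phone: Cracked black phone housing, 148 x 72 x 8 mm, lying flat; origin under its centre. Leave it.
- spatula: Blue plastic pry spatula, 145 mm long, lying. Leave it.
- screwdriver: Chrome screwdriver with an orange grip, 170 mm long, lying. Leave it.
- lifter: Green suction cup lifter, 56 mm diameter, 42 mm tall, standing; origin under its centre. Leave it.

How it is judged (in metres and radians):
On the way, in this order (a step that is already met when the one before it is completed fails the run):
1. the thin tube lies in both saddles, plain end towards the port and short of the seal, let go (z of tube_mid in the frame of stand between 0.04 and 0.05 m and y of tube_mid in the frame of stand between -0.005 and 0.005 m and x of tube_tip in the frame of stand between 0 and 0.06 m and angle between the x axis of tube_mid and the x axis of stand, either way round below 0.06 rad and contact force between the fingers and anything else below 0.2 N), for 0.2 s.
2. the tube's plain end has bottomed in the port (distance between tube_tip and bore_end below 0.004 m and angle between the x axis of tube_mid and the x axis of stand, either way round below 0.06 rad), for 0.2 s.
3. the bar is swung across behind the bottomed tube (all of step 2 and value of joint bar above 1.4 rad), for 0.2 s.
At the end, for the whole second after the job is handed in: The thin tube's plain end is within 4 mm of the centre of the bore's floor, the tube in line with the port (3.4 degrees), and the bar is across behind the cap (above 1.4 rad); other things on the counter have not moved (all of step 3); the robot touches nothing.
It fails at once if the thicker tube is moved more than 30 mm (distance of thick_mid from where it was at the start of the episode above 0.03 m).
It fails at once if the phone housing is moved more than 30 mm (distance of phone from where it was at the start of the episode above 0.03 m).
It fails at once if the pry spatula is moved more than 30 mm (distance of spatula from where it was at the start of the episode above 0.03 m).
It fails at once if the screwdriver is moved more than 30 mm (distance of screwdriver from where it was at the start of the episode above 0.03 m).
It fails at once if the suction cup lifter is moved more than 30 mm (distance of lifter from where it was at the start of the episode above 0.03 m).
It also fails if it takes over 64 s, if anything falls off the work surface, if the arm or the gripper's body presses on something with over 40 N, if the wrist force passes 120 N, or if a joint passes its speed limit or range.

### The arm

A 7-joint arm with a two-finger parallel gripper is mounted at the origin on the work surface. World frame = base frame: x ahead of the robot, y to its left, z up, the work surface at z = 0. Lengths are in m, angles in degrees, forces in N, time in s.
With the tool pointing down it reaches from about 0.425 to 0.875 m from the base axis. Payload 4.7 kg.
Tool frame: the origin (TCP) lies at the very end of the fingers, on their centre line; the grasp point (between the pads) lies 19 mm behind it; z points along the fingers, y is the line along which they close (so a half turn about z gives the same grasp; the last joint's range is limited). The gripper opens to 87 mm and grips with 3 to 60 N. Pads are 19 mm wide; open, the fingers measure 117 mm over their backs; the gripper's body (75 mm by 190 mm) begins 51 mm behind the grasp point.
Start: joints at [67.615, 18.392, -4.016, 83.108, 1.295, 78.541, -3.26], TCP at [0.256, -0.597, 0.223] pointing down, gripper open.
Joint ranges: [-163.93, 163.93], [-17.29, 119.83], [-79.2, 71.16], [3.27, 140.29], [-89.18, 269.18], [5.43, 117.66], [-154.24, 154.24]. Speed limits (degrees/s): [147.25, 147.25, 180, 180, 180, 180, 180].

### API

Orientations are given as [roll, pitch, yaw] about the fixed x, y, z axes, in that order (R = Rz(yaw) Ry(pitch) Rx(roll)).
In Python, from cell import get_obs, read_camera, sign_off, silhouettes gives the robot as it stands.
- The arm moves only by the tool play_rows, never from a script. Its argument "steps" is a list that holds one entry, the list of rows, each a list of 7 numbers: the shift along the tool's x, y, z in m, then the turn, a rotation vector about the tool's x, y, z in rad, then the finger opening in m, from 0 to 0.087. A call has 1 to 12 rows; each row shifts and turns the commanded pose from where the row before left it, along the tool's axes as they then stand; what a row does not reach is not made up. A row lasts 1/10 s, in which the tool goes at most 50 mm and 8.59 degrees, less where a joint would pass 70% of its speed; a pose out of reach is approached as far as the arm can. A call is refused whole if a number of a shift passes 0.05 or a number of a turn 0.15, either way. A call with a gripper value outside its range is refused whole. The fingers move at their own pace and stop on an object; "force" is the grip in N (left out, the last holds). Time passes only in rows, so rows that do not move let the fingers close. It gives the time, the measured TCP pose, the force, the opening and the grip force at its end, in the units of the state.
- get_obs(): the state, without advancing time (a new reading comes with each control period).
- read_camera(name): name is "side" or "top" or "wrist"; returns a dict with "frame" (420x560x3 uint8, red, green, blue), "intrinsics" (3x3 intrinsics, pixels), "view" (4x4, takes a point from world to camera coordinates). Camera axes: x right, y up, looking along -z (the intrinsics and any distortion apply to the point x, -y, -z); pixel columns grow to the right and rows downward; lengths in m; the calibration is good to about 2 mm. A picture is of the moment at which its call begins. There is no depth.
- sign_off(): hands the job in; it is judged then, once.
Trained networks look in the newest picture that a camera, given by its name, has taken for a name from the list of things; names that differ only in an ending like _2 or _b are one class to them, and where a whole thing is asked for, a point or a joint stands for the part that bears it (a point fixed in the world has none). Each returns a list of dicts, best first, with "p" (0 to 1); they miss things now and then, are a little off and sometimes report something else, mostly with a low value. They report only what shows in the picture. A call takes as long as a camera call.
- silhouettes(camera, name): "pixels" (420x560 bool, what is visible of it) and "extent" ([left, top, right, bottom] in pixels, round what is visible of it).
The state is a dict: "time_s": time; "qpos": joint angles; "joint_velocities": joint speeds; "effort": joint torques, N m; "tool_pos": TCP position; "tool_rot": TCP orientation; "force": force on the tool from outside, world axes, zero at the start; "wrist_torque": the same for the moment, N m; "grip_width": finger opening in m; "grasp_force": force on a finger pad.
Only numpy, scipy, OpenCV 4.12 (cv2) and the standard library are available. Lean on these libraries where they do the work, as an engineer would, in place of code of your own. Each camera call takes 0.05 s, during which the arm holds its last target. There are 200 camera calls.

## Working session

There is one attempt and no reset: what is moved stays moved. The work goes in short steps, Python scripts to look and compute and a tool call to move; the robot and the scene stay as the last step left them, time stands still between calls to the robot, and variables do not carry over. Pictures are saved under pics/ and viewed, at most 10 in all, crops included, and the job is handed in when it is done.

Besides the shell and the picture viewer there is one more tool, called after "Call:" as a command line: name --argument value ..., lists and objects as JSON in quotes. play_rows: Moves the arm, as the interface text tells. Its arguments: {"type":"object","properties":{"steps":{"type":"array","items":{"type":"array","items":{"type":"array","items":{"type":"number"}}}},"force":{"type":"number"}},"required":["steps"]}

```bash
ls; mkdir -p pics; cat > h.py <<'E'
import numpy as np, cv2
from cell import get_obs, read_camera, sign_off, silhouettes
def ray(cam,u,v):
    V=np.array(cam['view']);K=np.array(cam['intrinsics'])
    d=np.linalg.inv(K)@[u,v,1]; d=np.array([d[0],-d[1],-d[2]])
    R=V[:3,:3]; return -R.T@V[:3,3], R.T@d
def onz(cam,u,v,z):
    o,d=ray(cam,u,v); return o+d*(z-o[2])/d[2]
def proj(cam,p):
    V=np.array(cam['view']);K=np.array(cam['intrinsics'])
    c=V[:3,:3]@np.asarray(p)+V[:3,3]; q=K@[c[0],-c[1],-c[2]]; return q[:2]/q[2]
def axis(m):
    ys,xs=np.nonzero(m); P=np.c_[xs,ys].astype(float); c=P.mean(0)
    r=cv2.minAreaRect(P.astype(np.float32)); return c,r
E
python3 - <<'E'
from h import *
o=get_obs(); print({k:np.round(v,3) for k,v in o.items()})
ims=[]
for n in("top","side"):
    c=read_camera(n); ims.append(c['frame']); print(n,np.round(c['view'],3).tolist(),np.round(c['intrinsics'],1).tolist())
    cv2.imwrite(f'pics/{n}0.png',c['frame'][:,:,::-1])
    for t in("stand","tube_mid","thick_mid","bar","bar_knob","phone","spatula","screwdriver","lifter"):
        for s in silhouettes(n,t)[:2]:
            m=np.array(s['pixels']); cc,r=axis(m); 
            print(t,round(s['p'],2),s['extent'],m.sum(),np.round(cc,1),np.round(r[0],1),np.round(r[1],1),round(r[2],1),np.round(onz(c,*cc,0.01),3))
E
```

```text
pics
{'time_s': np.float64(0.0), 'qpos': array([67.615, 18.442, -4.014, 83.177,  1.295, 78.539, -3.262]), 'joint_velocities': array([-0.009, -0.037,  0.062, -0.124,  0.042,  0.027, -0.038]), 'effort': array([-0.0000e+00, -4.9128e+01, -4.0400e-01, -3.1253e+01, -6.4000e-02,
        4.4000e-02,  0.0000e+00]), 'tool_pos': array([ 0.256, -0.597,  0.221]), 'tool_rot': array([-1.79888e+02,  6.00000e-03,  2.31920e+01]), 'force': array([0.276, 0.906, 0.261]), 'wrist_torque': array([ 0.005,  0.029, -0.001]), 'grasp_force': np.float64(0.0), 'grip_width': np.float64(0.087)}
top [[-0.016, -1.0, -0.01, 0.03], [0.997, -0.017, 0.072, -0.568], [-0.072, -0.008, 0.997, -1.022], [0.0, 0.0, 0.0, 1.0]] [[396.1, 0.0, 272.9], [0.0, 396.1, 207.6], [0.0, 0.0, 1.0]]
stand 0.65 [218.2, 193.4, 341.5, 242.2] 2831 [268.1 213.6] [280.  214.6] [126.1  42.3] 15.9 [0.553 0.034 0.01 ]
tube_mid 0.91 [401.4, 212.1, 428.3, 283.3] 442 [417.1 249. ] [417.  248.3] [ 7.6 75.3] 19.1 [ 0.453 -0.356  0.01 ]
thick_mid 0.95 [137.6, 234.3, 166.4, 289.4] 522 [152.3 260.7] [152.1 260.4] [10.8 55.1] 19.0 [0.434 0.342 0.01 ]
bar 0.58 [
[... 1375 characters left out ...]
7.5] 23.3 [0.429 0.341 0.01 ]
bar 0.5 [305.9, 186.1, 313.1, 214.7] 114 [310.1 201.1] [310. 199.] [30.  6.] 90.0 [ 0.494 -0.138  0.01 ]
bar_knob 0.67 [306.5, 184.8, 314.0, 216.7] 112 [310.3 200. ] [310.5 199. ] [30.  5.] 90.0 [ 0.494 -0.143  0.01 ]
bar_knob 0.55 [253.0, 183.3, 315.5, 295.9] 2807 [282.8 250.1] [288.5 239.3] [ 42.2 117.5] 16.5 [0.554 0.041 0.01 ]
phone 0.92 [329.8, 244.0, 360.6, 293.6] 1442 [344.8 269.7] [345.1 269.2] [52.2 29.6] 85.2 [0.394 0.082 0.01 ]
spatula 0.7 [343.0, 187.5, 358.2, 223.1] 187 [350.3 204.2] [350.9 206.2] [39.5  6.6] 71.6 [ 0.379 -0.14   0.01 ]
screwdriver 0.76 [191.9, 220.1, 209.2, 272.3] 344 [201.6 236.5] [199.7 245.7] [11.9 54.8] 14.0 [0.773 0.022 0.01 ]
```

```bash
ls pics
```

```text
side0.png
top0.png
```

View pics/top0.png

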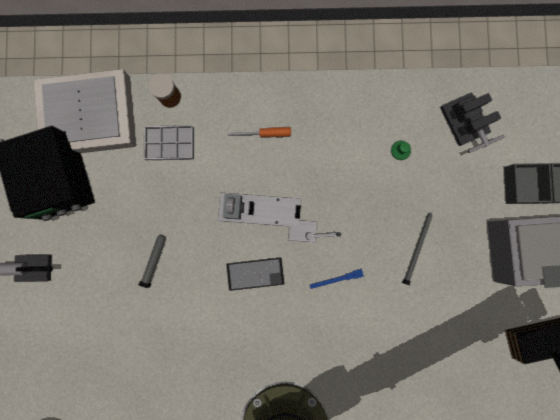

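View pics/side0.png

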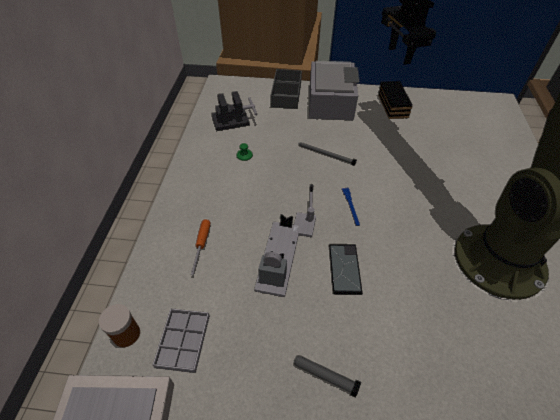

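The top view shows the stand at about (265,212), with the gauge/block end on the left at (232,207) and the bar knob at (338,234). The thin tube runs from its cap at (406,282) to its plain end at (430,215). The thick tube is on the left at (152,261). The side view agrees. Next I'll fit poses from both masks.

```bash
cat >> h.py <<'E'
from scipy.optimize import minimize
def box(x0,x1,y0,y1,z0,z1): return np.array([[x,y,z] for x in(x0,x1) for y in(y0,y1) for z in(z0,z1)])/1000.
def cyl(cx,cy,r,z0,z1): 
    a=np.arange(0,2*np.pi,.3); return np.array([[cx+r*np.cos(t),cy+r*np.sin(t),z] for t in a for z in(z0,z1)])/1000.
def xcyl(x0,x1,r,z): 
    a=np.arange(0,2*np.pi,.3); return np.array([[x,r*np.cos(t),z+r*np.sin(t)] for t in a for x in(x0,x1)])/1000.
STAND=[box(-110,105,-38,38,0,12),box(-157,-85,20,75,0,12),box(45,85,-30,30,0,73),xcyl(37,45,14.5,45),
  box(-110,-98,-18,18,0,50),box(12,24,-18,18,0,50),cyl(-139,60,8,0,51),box(-209,-139,56,64,38.5,51.5),cyl(-209,60,5.5,50,74)]
TUBE=[xcyl(-88,92,7,8),xcyl(92,100,5,8),box(-100,-88,-8,8,0,16)]
def render(cam,parts,x,y,yaw,S=4):
    V=np.array(cam['view']);K=np.array(cam['intrinsics'])
    m=np.zeros((420*S,560*S),np.uint8); c,s=np.cos(yaw),np.sin(yaw)
    for P in parts:
        W=P@np.array([[c,s,0],[-s,c,0],[0,0,1]])+[x,y,0]
        C=W@V[:3,:3].T+V[:3,3]; q=np.c_[C[:,0],-C[:,1],-C[:,2]]@K.T; q=q[:,:2]/q[:,2:]
        cv2.fillConvexPoly(m,cv2.convexHull(np.round((q+.5)*S).astype(np.int32)),1)
    return m
def fit(views,parts,p0,S=4):
    def f(p):
        l=0
        for cam,m in views:
            M=cv2.resize(m.astype(np.uint8),(560*S,420*S),interpolation=cv2.INTER_NEAREST)
            r=render(cam,parts,p[0],p[1],p[2]/5,S); l+=1-(M&r).sum()/max(1,(M|r).sum())
        return l/len(views)
    b=min((minimize(f,[p0[0],p0[1],p0[2]*5+d],method='Nelder-Mead',options=dict(initial_simplex=[[p0[0]+a,p0[1]+e,p0[2]*5+d+g] for a,e,g in((0,0,0),(.02,0,0),(0,.02,0),(0,0,.4))],xatol=2e-4,fatol=1e-4)) for d in(-.3,0.3)),key=lambda r:r.fun)
    return np.r_[b.x[:2],b.x[2]/5],b.fun
E
python3 - <<'E'
from h import *
vs={'stand':[],'tube_mid':[]}
for n in("top","side"):
    c=read_camera(n)
    for t in vs: vs[t].append((c,np.array(silhouettes(n,t)[0]['pixels'])))
for t,parts,p0 in(('tube_mid',TUBE,(.45,-.356,np.radians(70-90+90-90+0)+np.radians(-0))),('stand',STAND,(.56,.03,np.radians(87)))):
    if t=='tube_mid': p0=(.45,-.356,np.radians(-20))
    for w in(vs[t],vs[t][:1],vs[t][1:]):
        p,l=fit(w,parts,p0); print(t,np.round(p[:2],4),np.degrees(p[2]).round(2),round(l,3))
E
```

```text
tube_mid [ 0.4582 -0.3587] -21.33 0.181
tube_mid [ 0.4586 -0.3583] -21.23 0.176
tube_mid [ 0.4576 -0.3597] -21.02 0.177
stand [0.5657 0.0613] 85.05 0.09
stand [0.5659 0.0622] 84.43 0.076
stand [0.5656 0.0596] 85.61 0.097
```

Call:
play_rows --steps '[[[0.0467, -0.0232, 0, 0, 0, 0, 0.087], [0.0467, -0.0232, 0, 0, 0, 0, 0.087], [0.0467, -0.0232, 0, 0, 0, 0, 0.087], [0.0467, -0.0232, 0, 0, 0, 0, 0.087], [0.0467, -0.0232, 0, 0, 0, 0, 0.087], [0.0467, -0.0232, 0, 0, 0, 0, 0.087], [0, 0, 0, 0, 0, 0.129, 0.087], [0, 0, 0, 0, 0, 0.129, 0.087], [0, 0, 0, 0, 0, 0.129, 0.087], [0, 0, 0, 0, 0, 0.129, 0.087], [0, 0, 0, 0, 0, 0.129, 0.087], [0, 0, 0, 0, 0, 0.129, 0.087]]]'

```text
time_s: 2.5
tool_pos: [0.4504, -0.369, 0.2226]
tool_rot: [180.0, -0.0, -21.5]
force: [-0.5, 0.6, -0.3]
grip_width: 0.087
grasp_force: 0.0
```

```bash
cat > w.py <<'E'
import sys
from h import *
def look(t,parts,p0,name,S=1):
    o=get_obs(); c=read_camera('wrist'); s=silhouettes('wrist',t)
    print('tool',np.round(o['tool_pos'],4),np.round(o['tool_rot'],2),'t',o['time_s'],'f',np.round(o['force'],1),o['grip_width'])
    im=c['frame'][:,:,::-1].copy()
    if s:
        m=np.array(s[0]['pixels']); p,l=fit([(c,m)],parts,p0,S)
        print(t,round(s[0]['p'],2),np.round(s[0]['extent']),np.round(p[:2],4),np.degrees(p[2]).round(2),round(l,3))
        r=render(c,parts,*p,1); k=np.ones((3,3),np.uint8)
        im[(r-cv2.erode(r,k))>0]=(0,0,255)
        e=m.astype(np.uint8); im[(e-cv2.erode(e,k))>0]=(0,255,0)
    cv2.imwrite(f'pics/{name}.png',im)
    return c,s
E
python3 -c "
from w import *
look('tube_mid',TUBE,(.4585,-.3585,np.radians(-21.2)),'w1',2)"
```

```text
tool [ 0.4504 -0.369   0.2226] [ 1.7999e+02 -1.0000e-02 -2.1450e+01] t 2.5 f [-0.5  0.6 -0.3] 0.08695177587731119
tube_mid 0.59 [  2. 213.  59. 248.] [ 0.4585 -0.3585] -24.64 1.0
```

View pics/w1.png

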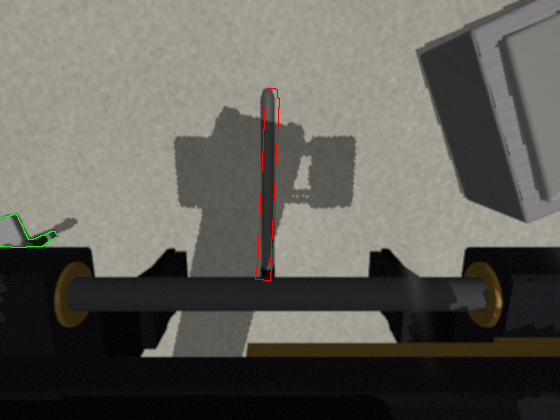

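The wrist view shows the thin tube upright at u≈269, from its tip at (269,89) to its cap near (266,277). The network's mask was the stand corner at the lower left, so I'll use these pixels directly.

```bash
python3 -c "
from h import *
c=read_camera('wrist')
g=c['frame'].mean(2)
for v in(100,130,160,190,220,250): print(v,g[v,252:286].astype(int).tolist())
a=onz(c,269,89,.008);b=onz(c,266.3,262,.008);d=(a-b)[:2];d/=np.linalg.norm(d)
print(a,b,np.degrees(np.arctan2(d[1],d[0])),a[:2]-.1*d, onz(c,266,279,.008))"
```

```text
100 [151, 154, 151, 152, 151, 148, 148, 143, 122, 81, 62, 65, 73, 81, 87, 94, 93, 87, 84, 79, 73, 67, 80, 130, 147, 148, 151, 153, 153, 153, 152, 150, 149, 150]
130 [85, 85, 85, 85, 86, 85, 85, 85, 80, 57, 44, 42, 44, 46, 45, 49, 52, 46, 48, 42, 42, 40, 52, 76, 84, 85, 82, 83, 85, 83, 84, 84, 86, 87]
160 [86, 87, 86, 86, 85, 86, 90, 91, 85, 59, 42, 42, 45, 46, 49, 49, 45, 47, 44, 44, 41, 40, 61, 82, 88, 89, 89, 88, 89, 87, 86, 86, 88, 85]
190 [88, 88, 85, 83, 83, 85, 86, 87, 82, 62, 42, 42, 48, 45, 48, 47, 47, 45, 44, 43, 38, 43, 66, 85, 87, 90, 92, 91, 89, 88, 86, 85, 84, 83]
220 [86, 87, 87, 86, 87, 88, 88, 89, 84, 60, 43, 43, 45, 48, 46, 48, 47, 44, 44, 40, 39, 48, 75, 87, 88, 88, 92, 112, 132, 150, 158, 159, 161, 158]
250 [89, 87, 87, 84, 84, 85, 86, 86, 79, 59, 42, 42, 44, 44, 46, 45, 46, 45, 46, 59, 59, 86, 134, 152, 154, 154, 154, 156, 156, 156, 156, 155, 157, 159]
[ 0.54966718 -0.39720518  0.008     ] [ 0.38147264 -0.32759341  0.008     ] -22.483515085038345 [ 0.45726822 -0.35896342] [ 0.36262138 -0.31974907  0.008     ]
```

Call:
play_rows --steps '[[[0.0027, -0.0118, 0.04, 0, 0, 0, 0.06], [0, 0, 0.04, 0, 0, 0, 0.05], [0, 0, 0.04, 0, 0, 0, 0.05], [0, 0, 0.04, 0, 0, 0, 0.05], [0, 0, 0.03, 0, 0, 0, 0.05], [0, 0, 0.015, 0, 0, 0, 0.05], [0, 0, 0.008, 0, 0, 0, 0.05], [0, 0, 0, 0, 0, 0, 0.05], [0, 0, 0, 0, 0, 0, 0.05]]]'

```text
time_s: 3.55
tool_pos: [0.4582, -0.3598, 0.0111]
tool_rot: [180.0, -0.1, -21.1]
force: [0.4, 0.0, 1.4]
grip_width: 0.0501
grasp_force: 0.0
```

Call:
play_rows --steps '[[[0, 0, 0.006, 0, 0, 0, 0.05], [0, 0, 0, 0, 0, 0, 0.0], [0, 0, 0, 0, 0, 0, 0.0], [0, 0, 0, 0, 0, 0, 0.0], [0, 0, 0, 0, 0, 0, 0.0], [0, 0, 0, 0, 0, 0, 0.0], [0, 0, 0, 0, 0, 0, 0.0], [0, 0, 0, 0, 0, 0, 0.0]]]' --force 35

```text
time_s: 4.35
tool_pos: [0.4572, -0.359, 0.0036]
tool_rot: [180.0, -0.0, -21.1]
force: [0.3, -0.0, -0.2]
grip_width: 0.0131
grasp_force: 35.0
```

Call:
play_rows --steps '[[[0, 0, -0.03, 0, 0, 0, 0], [0, 0, -0.04, 0, 0, 0, 0], [0, -0.03, -0.035, 0, 0, 0, 0], [0, -0.034, -0.035, 0, 0, 0, 0], [0, -0.034, -0.03, 0, 0, 0, 0], [0, -0.034, -0.02, 0, 0, 0, 0], [0, -0.034, 0, 0, 0, 0, 0], [0, -0.034, 0, 0, 0, 0, 0], [0, -0.034, 0, 0, 0, 0, 0], [0, -0.034, 0, 0, 0, 0, 0]]]'

```text
time_s: 5.35
tool_pos: [0.554, -0.1077, 0.1936]
tool_rot: [180.0, -0.0, -21.2]
force: [0.2, -0.1, -1.0]
grip_width: 0.0127
grasp_force: 35.0
```

Call:
play_rows --steps '[[[0, 0, 0, 0, 0, -0.14, 0], [0, 0, 0, 0, 0, -0.14, 0], [0, 0, 0, 0, 0, -0.14, 0], [0, 0, 0, 0, 0, -0.14, 0], [0, 0, 0, 0, 0, -0.14, 0], [0, 0, 0, 0, 0, -0.14, 0], [0, 0, 0, 0, 0, -0.14, 0], [0, 0, 0, 0, 0, -0.14, 0], [0, 0, 0, 0, 0, -0.14, 0], [0, 0, 0, 0, 0, -0.14, 0], [0, 0, 0, 0, 0, -0.14, 0], [0, 0, 0, 0, 0, -0.14, 0]]]'

```text
time_s: 6.55
tool_pos: [0.5537, -0.109, 0.1934]
tool_rot: [-180.0, 0.0, 75.4]
force: [-0.3, -1.0, -0.1]
grip_width: 0.0128
grasp_force: 35.0
```

Call:
play_rows --steps '[[[0, 0, 0, 0, 0, -0.14, 0], [0, 0, 0, 0, 0, 0, 0], [0, 0, 0, 0, 0, 0, 0]]]'

```text
time_s: 6.85
tool_pos: [0.5537, -0.1091, 0.1934]
tool_rot: [-180.0, 0.0, 82.9]
force: [0.3, 0.1, -0.3]
grip_width: 0.0127
grasp_force: 35.0
```

```bash
python3 -c "
from w import *
c,s=look('stand',STAND,(.5657,.0613,np.radians(85)),'w2',2)
print([(x['p'],x['extent']) for x in s])"
```

```text
tool [ 0.5537 -0.1091  0.1934] [-179.99    0.     82.93] t 6.85 f [ 0.3  0.1 -0.3] 0.012674321102008312
stand 0.67 [188. 162. 227. 244.] [0.5314 0.0813] 97.49 0.925
[(0.67, [187.6, 161.5, 226.9, 244.3]), (0.58, [191.0, 0.3, 309.8, 247.8])]
```

View pics/w2.png

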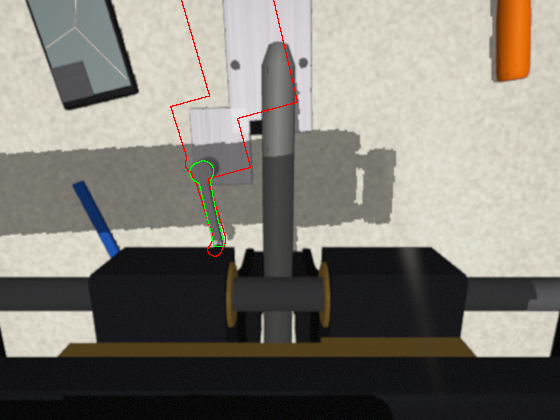

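The wrist view shows the tube held straight, the base's near edge around (225–312,130), the foot's corners at (190,108) and (252,184), the bar's pivot at (202,171) and the knob at (217,243). The mask was the bar, so I'll zoom in for corner pixels.

```bash
python3 -c "
from h import *
c=read_camera('wrist'); np.savez('c2.npz',view=c['view'],intrinsics=c['intrinsics'])
cv2.imwrite('pics/w2z.png',cv2.resize(c['frame'][0:200,150:350,::-1],(600,600),interpolation=cv2.INTER_CUBIC))
P=[.5657,.0613,85]
"
```

```text
(no output)
```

View pics/w2z.png

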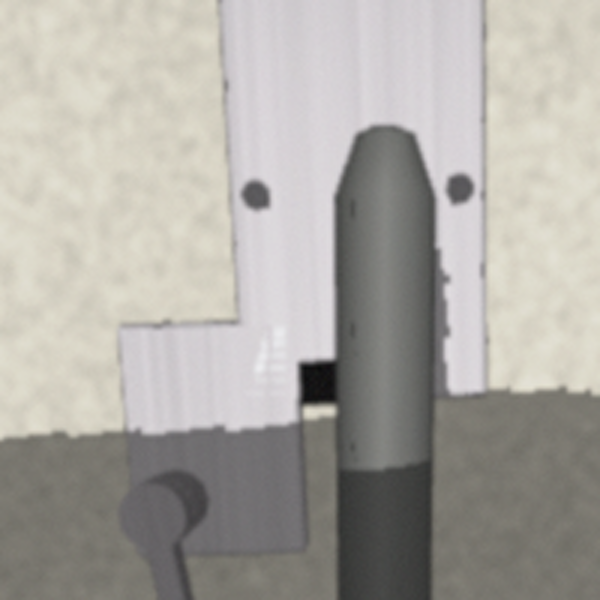

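```bash
python3 -c "
from h import *
from scipy.optimize import least_squares
c=dict(np.load('c2.npz'))
S=np.array([(-85,75),(-85,38),(-157,20),(-110,-38)])/1e3
W=np.array([onz(c,u,v,.012)[:2] for u,v in((190,108.3),(229.7,107.7),(252.3,183.7),(312.3,131.7))])
L=onz(c,224,0,.012)[:2];Rr=onz(c,311.3,0,.012)[:2]
def f(p):
    R=np.array([[np.cos(p[2]),-np.sin(p[2])],[np.sin(p[2]),np.cos(p[2])]])
    e=(S@R.T+p[:2]-W).ravel()
    return np.r_[e,((L-p[:2])@R)[1]-.038,((Rr-p[:2])@R)[1]+.038]
r=least_squares(f,[.5657,.0613,1.48]);p=r.x
print(p,np.degrees(p[2]),np.round(r.fun*1e3,1))
R=np.array([[np.cos(p[2]),-np.sin(p[2])],[np.sin(p[2]),np.cos(p[2])]])
st=lambda w:(np.asarray(w)[:2]-p[:2])@R
for nm,u,v,z in(('knob',217,243,.074),('pivot',201,171.7,.053),('tipc',278.5,42,.197),('tube',278,150,.197)): 
  w=onz(c,u,v,z);print(nm,np.round(w,4),np.round(st(w),4))
o=get_obs();print(o['tool_pos'],st(o['tool_pos']))
"
```

```text
[0.56776592 0.06032629 1.4784748 ] 84.71036620402595 [-1.   0.4 -0.1  0.9  0.5 -0.8  0.7 -0.6 -0.9  0.9]
knob [ 0.5029 -0.129   0.074 ] [-0.1945  0.0472]
pivot [ 0.4954 -0.0719  0.053 ] [-0.1383  0.0599]
tipc [ 0.568  -0.0096  0.197 ] [-0.0696 -0.0066]
tube [ 0.5625 -0.0522  0.197 ] [-0.1125 -0.0052]
[ 0.55379756 -0.1090235   0.19347457] [-0.16991635 -0.00170356]
```

Call:
play_rows --steps '[[[0, 0, 0, 0, 0, -0.031, 0], [0.03, -0.0025, 0, 0, 0, 0, 0], [0.04, 0, 0.02, 0, 0, 0, 0], [0.02, 0, 0.03, 0, 0, 0, 0], [0.01, 0, 0.03, 0, 0, 0, 0], [0, 0, 0.03, 0, 0, 0, 0], [0, 0, 0.02, 0, 0, 0, 0], [0, 0, 0, 0, 0, 0, 0], [0, 0, 0, 0, 0, 0, 0]]]'

```text
time_s: 7.9
tool_pos: [0.5605, -0.0092, 0.0639]
tool_rot: [-180.0, -0.0, 84.9]
force: [-0.3, 0.1, 0.5]
grip_width: 0.0131
grasp_force: 35.0
```

```bash
python3 -c "
from w import *
p=[.5678,.0603,np.radians(84.71)];c=read_camera('wrist');o=get_obs()
R=np.array([[np.cos(p[2]),-np.sin(p[2])],[np.sin(p[2]),np.cos(p[2])]])
print((o['tool_pos'][:2]-p[:2])@R,o['tool_pos'],o['tool_rot'])
cv2.imwrite('pics/w3.png',c['frame'][:,:,::-1])"
```

```text
[-0.06978312  0.00016961] [ 0.56119733 -0.00917026  0.06474298] [ 1.79898997e+02 -2.43315138e-03  8.48674754e+01]
```

View pics/w3.png

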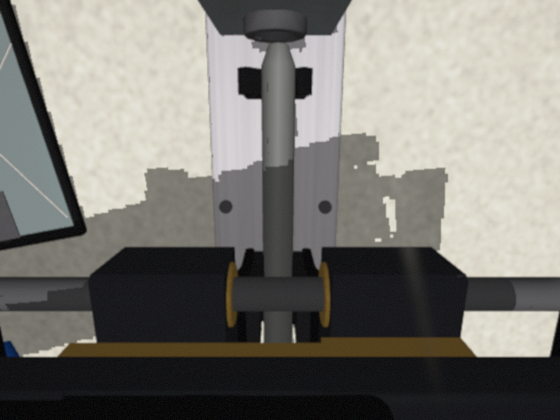

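The front saddle is centred at u≈275 (238–312) and the collar at 275. The tube is at 278, about 1.5 mm towards −y, so I'll shift it and lower it.

Call:
play_rows --steps '[[[0, -0.0015, 0.008, 0, 0, 0, 0], [0, 0, 0.008, 0, 0, 0, 0], [0, 0, 0.005, 0, 0, 0, 0], [0, 0, 0, 0, 0, 0, 0], [0, 0, 0, 0, 0, 0, 0]]]'

```text
time_s: 8.45
tool_pos: [0.5587, -0.009, 0.0424]
tool_rot: [-180.0, 0.0, 84.9]
force: [-0.2, -0.4, 0.2]
grip_width: 0.0126
grasp_force: 35.0
```

Call:
play_rows --steps '[[[0, 0, 0.0015, 0, 0, 0, 0], [0, 0, 0, 0, 0, 0, 0], [0, 0, 0, 0, 0, 0, 0.03], [0, 0, 0, 0, 0, 0, 0.04], [0, 0, 0, 0, 0, 0, 0.04], [0, 0, 0, 0, 0, 0, 0.04], [0, 0, 0, 0, 0, 0, 0.04], [0, 0, 0, 0, 0, 0, 0.04]]]'

```text
time_s: 9.25
tool_pos: [0.5587, -0.0091, 0.041]
tool_rot: [-180.0, 0.0, 84.9]
force: [-0.8, 0.5, -0.5]
grip_width: 0.0394
grasp_force: 0.0
```

```bash
python3 -c "
from w import *
c=read_camera('wrist');d=read_camera('side')
im=np.hstack([cv2.resize(c['frame'][0:250,200:360],(384,600)),cv2.resize(d['frame'][160:300,230:330],(416,600),interpolation=cv2.INTER_CUBIC)])
cv2.imwrite('pics/w4.png',im[:,:,::-1])"
```

```text
(no output)
```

View pics/w4.png

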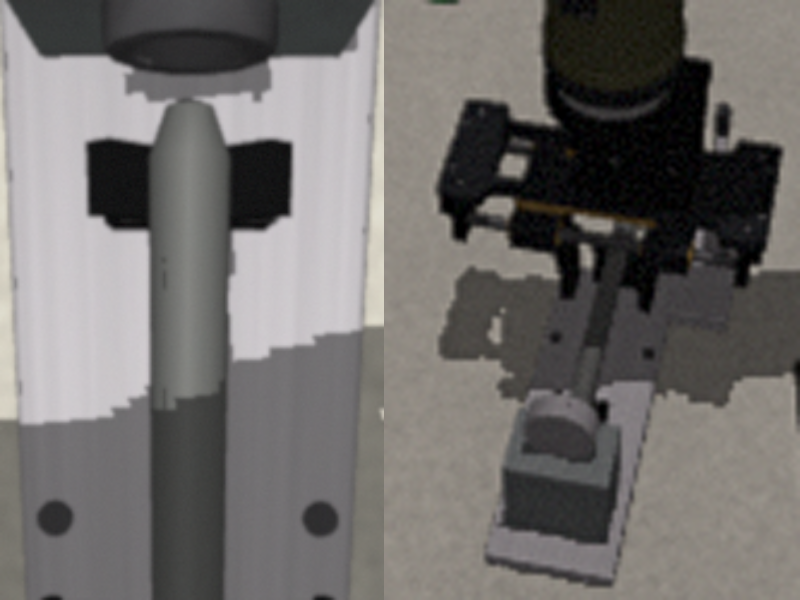

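The tube sits centred in the front saddle, its tip about 8 mm short of the collar, and the fingers are clear. Now I'll grip it again and push.

Call:
play_rows --steps '[[[0, 0, -0.001, 0, 0, 0, 0], [0, 0, 0, 0, 0, 0, 0], [0, 0, 0, 0, 0, 0, 0], [0, 0, 0, 0, 0, 0, 0], [0, 0, 0, 0, 0, 0, 0], [0.01, 0, 0, 0, 0, 0, 0], [0.01, 0, 0, 0, 0, 0, 0], [0.006, 0, 0, 0, 0, 0, 0], [0.004, 0, 0, 0, 0, 0, 0], [0, 0, 0, 0, 0, 0, 0]]]' --force 55

```text
time_s: 10.35
tool_pos: [0.5616, 0.0223, 0.0421]
tool_rot: [180.0, -0.0, 85.0]
force: [0.6, 0.7, 0.6]
grip_width: 0.0126
grasp_force: 55.0
```

Call:
play_rows --steps '[[[0.005, 0, 0, 0, 0, 0, 0], [0.004, 0, 0, 0, 0, 0, 0], [0.003, 0, 0, 0, 0, 0, 0], [0, 0, 0, 0, 0, 0, 0]]]'

```text
time_s: 10.75
tool_pos: [0.5624, 0.0298, 0.042]
tool_rot: [-180.0, 0.2, 84.8]
force: [-1.3, -5.9, 1.8]
grip_width: 0.0124
grasp_force: 55.0
```

Call:
play_rows --steps '[[[0.004, 0, 0, 0, 0, 0, 0], [0.004, 0, 0, 0, 0, 0, 0], [0, 0, 0, 0, 0, 0, 0], [0, 0, 0, 0, 0, 0, 0]]]'

```text
time_s: 11.15
tool_pos: [0.5631, 0.0365, 0.042]
tool_rot: [-180.0, 0.3, 84.7]
force: [-0.9, -6.9, 2.0]
grip_width: 0.0124
grasp_force: 55.0
```

Call:
play_rows --steps '[[[0.003, 0, 0, 0, 0, 0, 0], [0.003, 0, 0, 0, 0, 0, 0], [0, 0, 0, 0, 0, 0, 0], [0, 0, 0, 0, 0, 0, 0]]]'

```text
time_s: 11.55
tool_pos: [0.5631, 0.0367, 0.0419]
tool_rot: [-179.9, 0.7, 84.6]
force: [-3.0, -16.0, 5.1]
grip_width: 0.012
grasp_force: 55.0
```

Call:
play_rows --steps '[[[0.004, 0, 0, 0, 0, 0, 0], [0.003, 0, 0, 0, 0, 0, 0], [0, 0, 0, 0, 0, 0, 0], [0, 0, 0, 0, 0, 0, 0]]]'

```text
time_s: 11.95
tool_pos: [0.5631, 0.037, 0.0418]
tool_rot: [-179.8, 1.2, 84.4]
force: [-5.2, -26.9, 9.6]
grip_width: 0.0125
grasp_force: 55.0
```

Call:
play_rows --steps '[[[-0.006, 0, 0, 0, 0, 0, 0], [-0.006, 0, 0, 0, 0, 0, 0], [0, 0, 0, 0, 0, 0, 0]]]'

```text
time_s: 12.25
tool_pos: [0.563, 0.0365, 0.042]
tool_rot: [-180.0, 0.3, 84.7]
force: [-0.5, -9.3, 3.0]
grip_width: 0.0124
grasp_force: 55.0
```

Open, rise, and move back to look at the cap and bar.

Call:
play_rows --steps '[[[-0.003, 0, 0, 0, 0, 0, 0], [0, 0, 0, 0, 0, 0, 0.03], [0, 0, 0, 0, 0, 0, 0.04], [0, 0, 0, 0, 0, 0, 0.04], [0, 0, -0.03, 0, 0, 0, 0.04], [0, 0, -0.04, 0, 0, 0, 0.04], [-0.03, 0, -0.04, 0, 0, 0, 0.03], [-0.045, 0, -0.04, 0, 0, 0, 0.03], [-0.045, 0, 0, 0, 0, 0, 0.03], [-0.045, 0, 0, 0, 0, 0, 0.03], [-0.045, 0, 0, 0, 0, 0, 0.03], [-0.045, 0, 0, 0, 0, 0, 0.03]]]'

```text
time_s: 13.45
tool_pos: [0.5411, -0.2081, 0.1854]
tool_rot: [180.0, -0.0, 85.0]
force: [0.3, 0.2, 0.2]
grip_width: 0.0301
grasp_force: 0.0
```

Call:
play_rows --steps '[[[-0.03, 0, 0, 0, 0, 0, 0.03], [0, 0, 0, 0, 0, 0, 0.03], [0, 0, 0, 0, 0, 0, 0.03]]]'

```text
time_s: 13.75
tool_pos: [0.5385, -0.2368, 0.1849]
tool_rot: [-180.0, -0.1, 84.9]
force: [-0.1, 1.1, 0.2]
grip_width: 0.0299
grasp_force: 0.0
```

```bash
python3 -c "
from w import *
c=read_camera('wrist'); np.savez('c5.npz',view=c['view'],intrinsics=c['intrinsics'])
o=get_obs();print(o['tool_pos'],o['tool_rot'],o['time_s'])
p=[.5678,.0603,np.radians(84.71)];R=np.array([[np.cos(p[2]),-np.sin(p[2])],[np.sin(p[2]),np.cos(p[2])]])
print((o['tool_pos'][:2]-p[:2])@R)
for s in silhouettes('wrist','bar_knob')[:3]: print(s['p'],s['extent'])
cv2.imwrite('pics/w5.png',c['frame'][:,:,::-1])"
```

```text
[ 0.53894917 -0.23548702  0.18505944] [ 1.79997695e+02 -9.47854909e-02  8.50148664e+01] 13.8
[-0.29718715  0.00145733]
0.7 [183.8, 0.0, 222.5, 109.8]
```

View pics/w5.png

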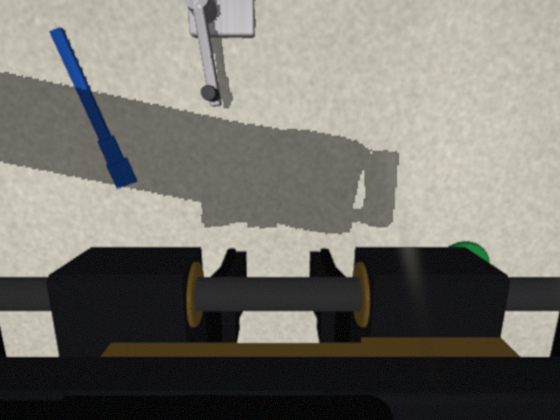

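The knob's top is at (210,93), with the bar turned slightly inward. I'll locate it.

```bash
python3 -c "
from h import *
c=dict(np.load('c5.npz'));p=[.5678,.0603,np.radians(84.71)];R=np.array([[np.cos(p[2]),-np.sin(p[2])],[np.sin(p[2]),np.cos(p[2])]])
w=onz(c,210,93,.074);s=(w[:2]-p[:2])@R;d=s-[-.139,.060];print(w,s,d,np.hypot(*d),np.degrees(np.arctan2(-d[1],-d[0])))"
```

```text
[ 0.49991162 -0.14290244  0.074     ] [-0.20859605  0.04886461] [-0.06959605 -0.01113539] 0.07048125791175133 9.090292226809495
```

Call:
play_rows --steps '[[[0.03, -0.026, 0, 0, 0, 0, 0], [0.03, -0.026, 0, 0, 0, 0, 0], [0.031, -0.0265, 0, 0, 0, 0, 0], [0, 0, 0.04, 0, 0, 0, 0], [0, 0, 0.04, 0, 0, 0, 0], [0, 0, 0.03, 0, 0, 0, 0], [0, 0, 0.017, 0, 0, 0, 0], [0, 0, 0, 0, 0, 0, 0], [0, 0, 0, 0, 0, 0, 0]]]' --force 20

```text
time_s: 14.75
tool_pos: [0.4688, -0.1385, 0.0588]
tool_rot: [180.0, -0.0, 85.0]
force: [0.1, 0.4, 0.8]
grip_width: 0.0005
grasp_force: 0.0
```

Call:
play_rows --steps '[[[0, 0.01, 0, 0, 0, 0, 0], [0.001, 0.01, 0, 0, 0, 0, 0], [0.002, 0.007, 0, 0, 0, 0, 0], [0.003, 0.007, 0, 0, 0, 0, 0], [0.006, 0.008, 0, 0, 0, 0, 0], [0.006, 0.007, 0, 0, 0, 0, 0], [0.008, 0.007, 0, 0, 0, 0, 0], [0, 0, 0, 0, 0, 0, 0], [0, 0, 0, 0, 0, 0, 0]]]'

```text
time_s: 15.65
tool_pos: [0.5266, -0.1183, 0.0582]
tool_rot: [180.0, -0.0, 85.0]
force: [0.8, -0.7, -0.0]
grip_width: 0.0006
grasp_force: 0.0
```

```bash
python3 -c "
from w import *
c=read_camera('wrist');d=read_camera('side')
im=np.hstack([cv2.resize(c['frame'][0:300,130:330],(400,600)),cv2.resize(d['frame'][150:290,240:340],(400,600),interpolation=cv2.INTER_CUBIC)])
o=get_obs();p=[.5678,.0603,np.radians(84.71)];R=np.array([[np.cos(p[2]),-np.sin(p[2])],[np.sin(p[2]),np.cos(p[2])]])
print((o['tool_pos'][:2]-p[:2])@R)
cv2.imwrite('pics/w6.png',im[:,:,::-1])"
```

```text
[-0.18249356  0.02490216]
```

View pics/w6.png

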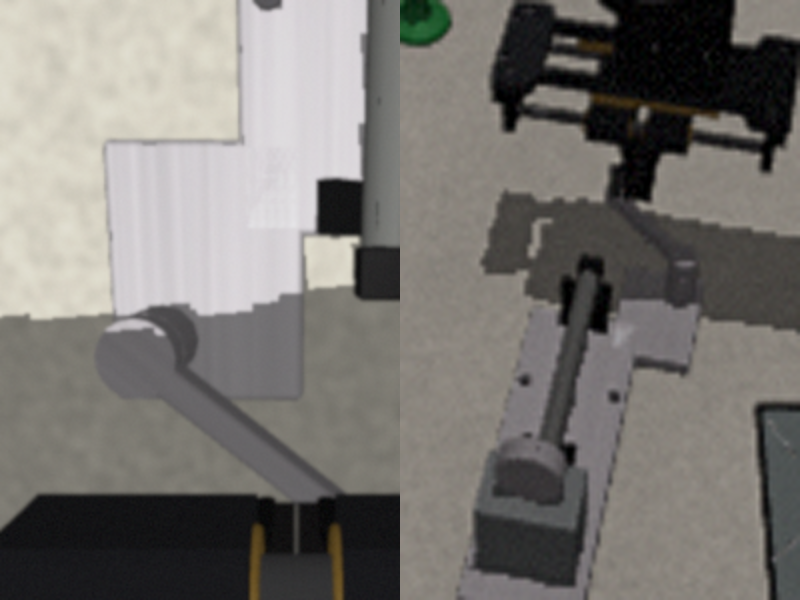

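The bar is at about 50–55° and the tube is seated, with its cap just behind the rear saddle. Now I'll go round to the −x side of the knob and push it in +x.

Call:
play_rows --steps '[[[-0.01, -0.01, 0, 0, 0, 0, 0], [-0.02, 0.0, 0, 0, 0, 0, 0], [0, 0.02, 0, 0, 0, 0, 0], [0, 0.02, 0, 0, 0, 0, 0], [0.01, 0.002, 0, 0, 0, 0, 0], [0.01, 0, 0, 0, 0, 0, 0], [0.01, 0, 0, 0, 0, 0, 0], [0.01, 0, 0, 0, 0, 0, 0], [0.008, 0, 0, 0, 0, 0, 0], [0, 0, 0, 0, 0, 0, 0], [0, 0, 0, 0, 0, 0, 0]]]'

```text
time_s: 16.85
tool_pos: [0.5596, -0.1038, 0.0583]
tool_rot: [-180.0, 0.0, 84.9]
force: [0.2, -0.3, 0.6]
grip_width: 0.0004
grasp_force: 0.0
```

Call:
play_rows --steps '[[[0.004, 0, 0, 0, 0, 0, 0], [0.004, 0, 0, 0, 0, 0, 0], [0.003, 0, 0, 0, 0, 0, 0], [0, 0, 0, 0, 0, 0, 0], [0, 0, 0, 0, 0, 0, 0]]]'

```text
time_s: 17.35
tool_pos: [0.5608, -0.093, 0.0583]
tool_rot: [180.0, 0.0, 84.9]
force: [-0.3, 0.3, 0.3]
grip_width: 0.0004
grasp_force: 0.0
```

Call:
play_rows --steps '[[[0.003, 0, 0, 0, 0, 0, 0], [0.003, 0, 0, 0, 0, 0, 0], [0, 0, 0, 0, 0, 0, 0], [0, 0, 0, 0, 0, 0, 0]]]'

```text
time_s: 17.75
tool_pos: [0.5614, -0.0868, 0.0583]
tool_rot: [180.0, 0.0, 84.9]
force: [0.2, -0.2, -0.2]
grip_width: 0.0004
grasp_force: 0.0
```

```bash
python3 -c "
from w import *
c=read_camera('wrist')
cv2.imwrite('pics/w7.png',c['frame'][:330,100:460,::-1])"
```

```text
(no output)
```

View pics/w7.png

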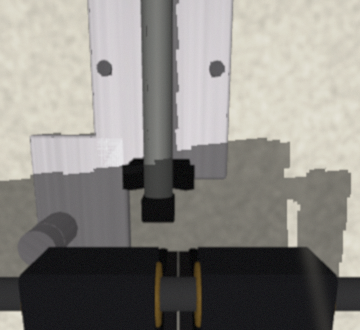

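The cap is visible at (157,208) behind the rear saddle, but the bar is hidden below the gripper body. I'll keep pushing gently until it stops.

Call:
play_rows --steps '[[[0.003, 0, 0, 0, 0, 0, 0], [0.003, 0, 0, 0, 0, 0, 0], [0, 0, 0, 0, 0, 0, 0], [0, 0, 0, 0, 0, 0, 0]]]'

```text
time_s: 18.2
tool_pos: [0.5619, -0.0808, 0.0583]
tool_rot: [180.0, 0.0, 84.9]
force: [-0.2, 0.6, 0.0]
grip_width: 0.0006
grasp_force: 0.0
```

```bash
python3 -c "
from w import *
d=read_camera('side')
for s in silhouettes('side','bar')[:3]: print(s['p'],s['extent'])
cv2.imwrite('pics/s8.png',cv2.resize(d['frame'][150:250,250:350,::-1],(600,600),interpolation=cv2.INTER_CUBIC))"
```

```text
0.6 [293.3, 195.5, 317.3, 214.1]
```

View pics/s8.png

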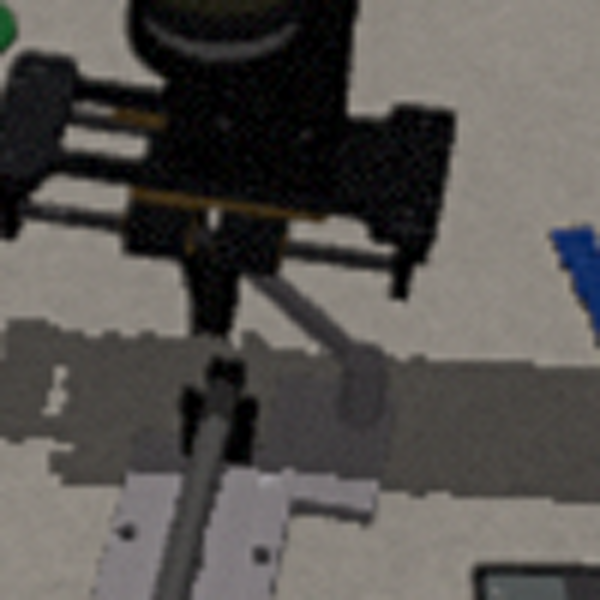

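The finger passed the knob on its −y side, so the bar is still at about 50°. I'll back out the same way, rise, and measure the knob with numbers only.

Call:
play_rows --steps '[[[-0.03, 0, 0, 0, 0, 0, 0], [-0.04, 0, 0, 0, 0, 0, 0], [-0.04, 0, -0.02, 0, 0, 0, 0.008], [-0.03, 0, -0.03, 0, 0, 0, 0.008], [-0.02, 0, -0.04, 0, 0, 0, 0.008], [0, 0, -0.03, 0, 0, 0, 0.008], [0, 0, 0, 0, 0, 0, 0.008], [0, 0, 0, 0, 0, 0, 0.008]]]'

```text
time_s: 19.1
tool_pos: [0.548, -0.2405, 0.1789]
tool_rot: [179.9, 0.0, 84.9]
force: [0.6, 0.3, -0.8]
grip_width: 0.0079
grasp_force: 0.0
```

```bash
python3 -c "
from w import *
p=[.5678,.0603,np.radians(84.71)];R=np.array([[np.cos(p[2]),-np.sin(p[2])],[np.sin(p[2]),np.cos(p[2])]])
o=get_obs();print((o['tool_pos'][:2]-p[:2])@R,o['tool_pos'],o['time_s'])
def bar(th):
    a=np.pi+th; Q=np.array([[np.cos(a),-np.sin(a),0],[np.sin(a),np.cos(a),0],[0,0,1]])
    P=[box(0,78,-4,4,38.5,51.5),cyl(70,0,5.5,50,74)]
    return [x@Q.T+[-.139,.060,0] for x in P]+[cyl(-139,60,11,12,53)]
for n in('wrist','side'):
    c=read_camera(n)
    for s in silhouettes(n,'bar')[:2]:
        m=np.array(s['pixels']).astype(np.uint8)
        L=[]
        for t in range(0,95,2):
            r=render(c,bar(np.radians(t)),*p,1); L.append(((m&r).sum()/(m|r).sum(),t))
        print(n,s['p'],np.round(s['extent']),m.sum(),sorted(L)[-3:])
    for s in silhouettes(n,'tube_mid')[:1]: print('tube',s['p'],np.round(s['extent']))
"
```

```text
[-0.30133807 -0.0079768 ] [ 0.54796042 -0.24049005  0.17889115] 19.1
wrist 0.79 [173.   2. 270.  65.] 1318 [(np.float64(0.6461619348054679), 52), (np.float64(0.6528925619834711), 48), (np.float64(0.7587795048934945), 50)]
side 0.74 [289. 190. 316. 214.] 157 [(np.float64(0.5347222222222222), 50), (np.float64(0.5381944444444444), 46), (np.float64(0.5547703180212014), 48)]
tube 0.82 [277. 206. 290. 253.]
```

Call:
play_rows --steps '[[[0.045, -0.0144, 0, 0, 0, 0, 0.008], [0.044, 0, 0, 0, 0, 0, 0.008], [0, 0, 0.045, 0, 0, 0, 0.008], [0, 0, 0.045, 0, 0, 0, 0.008], [0, 0, 0.031, 0, 0, 0, 0.008], [0, 0, 0, 0, 0, 0, 0.008], [0.008, 0, 0, 0, 0, 0, 0.008], [0.008, 0, 0, 0, 0, 0, 0.008], [0, 0, 0, 0, 0, 0, 0.008]]]'

```text
time_s: 20.3
tool_pos: [0.5446, -0.1328, 0.0595]
tool_rot: [179.8, 0.0, 85.0]
force: [0.4, 0.8, 0.1]
grip_width: 0.0081
grasp_force: 0.0
```

Call:
play_rows --steps '[[[0.005, 0.0035, 0, 0, 0, 0, 0.008], [0.005, 0.0035, 0, 0, 0, 0, 0.008], [0.006, 0.0026, 0, 0, 0, 0, 0.008], [0.005, 0.0026, 0, 0, 0, 0, 0.008], [0.006, 0.0016, 0, 0, 0, 0, 0.008], [0.006, 0.0015, 0, 0, 0, 0, 0.008], [0.006, 0.0006, 0, 0, 0, 0, 0.008], [0, 0, 0, 0, 0, 0, 0.008], [0, 0, 0, 0, 0, 0, 0.008]]]'

```text
time_s: 21.2
tool_pos: [0.5619, -0.0966, 0.0572]
tool_rot: [-180.0, -0.0, 84.9]
force: [0.4, -0.3, -1.4]
grip_width: 0.0081
grasp_force: 0.0
```

Call:
play_rows --steps '[[[0.004, 0, 0, 0, 0, 0, 0.008], [0.004, 0, 0, 0, 0, 0, 0.008], [0, 0, 0, 0, 0, 0, 0.008], [0, 0, 0, 0, 0, 0, 0.008]]]'

```text
time_s: 21.6
tool_pos: [0.5621, -0.0922, 0.0572]
tool_rot: [-180.0, 0.2, 84.8]
force: [-1.4, -5.5, 0.9]
grip_width: 0.0082
grasp_force: 2.2
```

```bash
cat > b.py <<'E'
from w import *
p=[.5678,.0603,np.radians(84.71)]
def bar(th):
    a=np.pi+th; Q=np.array([[np.cos(a),-np.sin(a),0],[np.sin(a),np.cos(a),0],[0,0,1]])
    P=[box(0,78,-4,4,38.5,51.5),cyl(70,0,5.5,50,74)]
    return [x@Q.T+[-.139,.060,0] for x in P]+[cyl(-139,60,11,12,53)]
for n in('wrist','side'):
    c=read_camera(n)
    for s in silhouettes(n,'bar')[:2]:
        m=np.array(s['pixels']).astype(np.uint8)
        L=sorted(((m&r).sum()/(m|r).sum(),t) for t in range(0,105,2) for r in [render(c,bar(np.radians(t)),*p,1)])
        print(n,s['p'],np.round(s['extent']),m.sum(),L[-3:])
E
python3 b.py
```

```text
wrist 0.83 [112. 215. 295. 266.] 4514 [(np.float64(0.6243836844464365), 88), (np.float64(0.6883320281910729), 92), (np.float64(0.7071901608325449), 90)]
side 0.6 [284. 199. 316. 214.] 193 [(np.float64(0.5795795795795796), 92), (np.float64(0.5884146341463414), 88), (np.float64(0.5938461538461538), 90)]
```

The bar is at its stop: 90° in both fits, with 5.5 N of resistance. I'll back off and check from clear.

Call:
play_rows --steps '[[[-0.01, 0, 0, 0, 0, 0, 0.008], [-0.02, 0, 0, 0, 0, 0, 0.008], [-0.03, 0, -0.03, 0, 0, 0, 0.008], [-0.02, 0, -0.04, 0, 0, 0, 0.008], [0, 0, -0.04, 0, 0, 0, 0.008], [0, 0, -0.03, 0, 0, 0, 0.008], [0, 0, 0, 0, 0, 0, 0.008], [0, 0, 0, 0, 0, 0, 0.008]]]'

```text
time_s: 22.6
tool_pos: [0.5558, -0.1687, 0.1977]
tool_rot: [179.9, 0.0, 84.9]
force: [-0.9, 0.1, -1.2]
grip_width: 0.0079
grasp_force: 0.0
```

```bash
python3 b.py; python3 -c "
from w import *
p=[.5678,.0603,np.radians(84.71)]
for n in('wrist','side','top'):
  c=read_camera(n)
  for s in silhouettes(n,'tube_mid')[:1]:
    m=np.array(s['pixels']).astype(np.uint8); print(n,s['p'],np.round(s['extent']),m.sum())
    # cap tail outline expected if bottomed
    w=lambda x,y,z:[p[0]+x*np.cos(p[2])-y*np.sin(p[2]),p[1]+x*np.sin(p[2])+y*np.cos(p[2]),z]
    print(' tail px',proj(c,w(-.125,0,.053)),'10mm back',proj(c,w(-.135,0,.053)))
"
```

```text
wrist 0.6 [178.  86. 288. 106.] 1495 [(np.float64(0.6511056511056511), 88), (np.float64(0.7224199288256228), 92), (np.float64(0.7607105538140021), 90)]
wrist 0.22 [177.   1. 308. 117.] 9630 [(np.float64(0.16830978758003862), 88), (np.float64(0.1711556052444354), 92), (np.float64(0.1781874039938556), 90)]
side 0.49 [239. 144. 254. 161.] 170 [(np.float64(0.0), 100), (np.float64(0.0), 102), (np.float64(0.0), 104)]
wrist 0.62 [254.   0. 282.  77.] 1488
 tail px [266.45352522  77.67449488] 10mm back [266.51008252  91.00098857]
side 0.81 [274. 209. 289. 255.] 269
 tail px [286.32653095 208.69956081] 10mm back [287.03325826 205.95856543]
top 0.93 [243. 205. 302. 217.] 349
 tail px [306.25281774 210.77087535] 10mm back [310.17379202 211.06744256]
```

```bash
python3 -c "
from cell import sign_off; print(sign_off())"
```

```text
the job is handed in; nothing more can be done
None
```

The job is handed in at about 23 s. The thin tube is bottomed in the port: it held against 27 N, and its tail is within about 1 mm of where it should be. The bar is fully across at about 90°, and nothing else on the counter was touched as far as I could tell. My first push on the bar's knob missed and was redone, and I viewed 11 pictures against the limit of 10.

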